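# Set out the truffle tubes by height on the display rail

### The job

Stand the four truffle tubes upright in the four wooden cups of the display rail, one to a cup, as a row that rises steadily in height: the shortest in the cup next to the counter bell, so that customers can see and reach the bell over it, and the tallest next to the jar of cocoa beans. Do not knock any tube over, and leave the bell and the jar standing where they are.

Things in the scene. Friction and masses are not known exactly. Their poses are not given: they have to be found in the camera images.
- tube_60: the shortest of four closed card truffle tubes, alike but for their height: round, 36 mm across, 60 mm tall, dark brown lid and foot, cream paper sleeve between, standing upright on the counter. Origin: centre of the underside; z up along the tube. About 70 g
- tube_85: the second shortest of four closed card truffle tubes, alike but for their height: round, 36 mm across, 85 mm tall, dark brown lid and foot, cream paper sleeve between, standing upright on the counter. Origin: centre of the underside; z up along the tube. About 100 g
- tube_110: the second tallest of four closed card truffle tubes, alike but for their height: round, 36 mm across, 110 mm tall, dark brown lid and foot, cream paper sleeve between, standing upright on the counter. Origin: centre of the underside; z up along the tube. About 130 g
- tube_135: the tallest of four closed card truffle tubes, alike but for their height: round, 36 mm across, 135 mm tall, dark brown lid and foot, cream paper sleeve between, standing upright on the counter. Origin: centre of the underside; z up along the tube. About 160 g
- cup_a: one of four like, fixed, round cups of pale wood in a row on the dark rail: first from the robot's right (lowest y). Rim 62 mm across outside, 56 inside; 15 mm high; hollow narrows to 47 mm at its flat floor. Origin: centre of underside, 12 mm above the counter; floor 4 mm above the origin. z up, y along the row towards cup_d, x square to it, away from the robot. Centres 68 mm apart
- cup_b: one of four like, fixed, round cups of pale wood in a row on the dark rail: second from the right. Rim 62 mm across outside, 56 inside; 15 mm high; hollow narrows to 47 mm at its flat floor. Origin: centre of underside, 12 mm above the counter; floor 4 mm above the origin. z up, y along the row towards cup_d, x square to it, away from the robot. Centres 68 mm apart
- cup_c: one of four like, fixed, round cups of pale wood in a row on the dark rail: third from the right. Rim 62 mm across outside, 56 inside; 15 mm high; hollow narrows to 47 mm at its flat floor. Origin: centre of underside, 12 mm above the counter; floor 4 mm above the origin. z up, y along the row towards cup_d, x square to it, away from the robot. Centres 68 mm apart
- cup_d: one of four like, fixed, round cups of pale wood in a row on the dark rail: fourth from the right, the left end (highest y). Rim 62 mm across outside, 56 inside; 15 mm high; hollow narrows to 47 mm at its flat floor. Origin: centre of underside, 12 mm above the counter; floor 4 mm above the origin. z up, y along the row towards cup_d, x square to it, away from the robot. Centres 68 mm apart
- bell: brass-coloured counter bell on a black foot, 80 mm across, 54 mm high, standing loose at one end of the row of cups, its centre about 85 mm beyond the centre of the end cup (beyond cup_a or beyond cup_d). Origin: centre of the underside
- bean_jar: jar of cocoa beans, 63 mm across, 85 mm high: a round wooden stopper over glass too clear to see, loose at the other end of the row, likewise 85 mm beyond the end cup. Origin: centre of the underside. Keep clear with hand and arm: a glass shelf over the chocolate trays (front edge at x = 0.68, 0.26 m above the counter, boxes on it), and the open wooden chest on the right (y below 0.115, lid up to 0.26 m)

How it is judged:
At the end, for the whole second after the job is handed in: Each tube stands at rest on the floor of its own cup, upright within 0.1 rad, its axis within 10 mm of the cup's, its underside less than 9 mm above the cup's underside; counted from the cup next to the bell the heights are 60, 85, 110, 135 mm (((horizontal distance between bell and cup_a below 0.13 m and horizontal distance between tube_60 and cup_a below 0.01 m and z of tube_60 in the frame of cup_a between 0 and 0.009 m and horizontal distance between tube_85 and cup_b below 0.01 m and z of tube_85 in the frame of cup_b between 0 and 0.009 m and horizontal distance between tube_110 and cup_c below 0.01 m and z of tube_110 in the frame of cup_c between 0 and 0.009 m and horizontal distance between tube_135 and cup_d below 0.01 m and z of tube_135 in the frame of cup_d between 0 and 0.009 m) or (horizontal distance between bell and cup_d below 0.13 m and horizontal distance between tube_60 and cup_d below 0.01 m and z of tube_60 in the frame of cup_d between 0 and 0.009 m and horizontal distance between tube_85 and cup_c below 0.01 m and z of tube_85 in the frame of cup_c between 0 and 0.009 m and horizontal distance between tube_110 and cup_b below 0.01 m and z of tube_110 in the frame of cup_b between 0 and 0.009 m and horizontal distance between tube_135 and cup_a below 0.01 m and z of tube_135 in the frame of cup_a between 0 and 0.009 m)) and angle between each of tube_60, tube_85, tube_110, tube_135's own z axis and vertical below 0.1 rad and linear speed of each of tube_60, tube_85, tube_110, tube_135 below 0.02 m/s); the robot touches nothing.
It fails at once if a tube is knocked over (leans more than 0.7 rad) (angle between any of tube_60, tube_85, tube_110, tube_135's own z axis and vertical above 0.7 rad).
It fails at once if the bell or the jar is shifted more than 20 mm or tipped over (distance of any of bell, bean_jar from where it was at the start of the episode above 0.02 m or angle between any of bell, bean_jar's own z axis and vertical above 0.5 rad).
It also fails if it takes over 99 s, if anything falls off the work surface, if the arm or the gripper's body presses on something with over 40 N, if the wrist force passes 120 N, or if a joint passes its speed limit or range.

### The arm

A 7-joint arm with a two-finger parallel gripper is mounted at the origin on a cart in front of the work surface, level with it; the furniture and walls round the work are solid. World frame = base frame: x ahead of the robot, y to its left, z up, the work surface at z = 0. Lengths are in m, angles in rad, forces in N, time in s.
With the tool pointing down it reaches from about 0.425 to 0.825 m from the base axis. Payload 3.6 kg.
Tool frame: the origin (TCP) lies midway between the tips of the shut fingers; the grasp point (between the pads) lies 19 mm behind it; z points along the fingers, y is the direction in which the jaws open and shut (so a half turn about z gives the same grasp; the last joint's range is limited). The gripper opens to 93 mm and grips with 3 to 60 N. Pads are 15 mm wide; open, the fingers measure 128 mm over their backs; the gripper's body (75 mm by 188 mm) begins 65 mm behind the grasp point.
Start: joints at [-1.264, 0.615, -0.013, 1.423, 0.008, 1.103, -0.04], TCP at [0.213, 0.614, 0.219] pointing down, gripper open.
Joint ranges: [-3.12, 3.12], [-0.3, 2.06], [-1.34, 1.32], [0.26, 2.42], [-1.36, 4.5], [0.01, 1.98], [-2.84, 2.84]. Speed limits (rad/s): [2.79, 2.79, 3.14, 3.14, 3.14, 3.14, 3.14].

### API

Orientations are given as a rotation vector (axis times angle).
In Python, from workcell import ctrl gives the robot as it stands.
- The arm moves only by the tool carry_out, never from a script. Its argument "deltas" is a list of rows, each a list of 5 numbers: the shift along the tool's x, y, z in m, then the turn about the tool's z in degrees, then the opening, from -1 (shut) to 1 (fully open). A call has 1 to 12 rows; each row shifts and turns the commanded pose from where the row before left it, along the tool's axes as they then stand; what a row does not reach is not made up. A row lasts 1/12 s, in which the tool goes at most 41.7 mm and 7.16 degrees, less where a joint would pass 70% of its speed; a pose out of reach is approached as far as the arm can. A call with a gripper value outside its range is refused whole. The fingers move at their own pace and stop on an object; "squeeze" is the grip in N (left out, the last holds). Time passes only in rows, so rows that do not move let the fingers close. It gives the time, the measured TCP pose, the force and the opening at its end, in the units of the state.
- ctrl.observe(): the state, without advancing time (a new reading comes with each control period).
- ctrl.get_image(name): name is "scene" or "top" or "wrist"; returns a dict with "color" (420x560x3 uint8, red, green, blue), "K" (3x3 intrinsics, pixels), "k1" (the pictures are not rectified: a ray, as slopes to the right and down, at radius r is drawn at 1 + k1 r^2 times it, then the intrinsics apply), "extrinsics" (4x4, takes a point from camera to world coordinates); the wrist camera has in their place "T_tool_cam" (4x4, takes a point from camera to tool coordinates, whose origin is the TCP and whose axes are the flange's). Camera axes: x right, y up, looking along -z (the intrinsics and any distortion apply to the point x, -y, -z); pixel columns grow to the right and rows downward; lengths in m; the calibration is good to about 2 mm. A picture is of the moment at which its call begins: read the wrist's pose just before it. There is no depth.
- ctrl.close_job(): hands the job in, once; it reports no verdict.
The state is a dict: "time_s": time; "joints": joint angles; "joint_vel": joint speeds; "tau": joint torques, N m; "ee_pos": TCP position; "ee_rot": TCP orientation; "wrist_force": force on the tool from outside, world axes, zero at the start; "torque": the same for the moment, N m; "opening": finger opening in m.
Only numpy, scipy, OpenCV 4.12 (cv2) and the standard library are available. Lean on these libraries where they do the work, as an engineer would, in place of code of your own. Each camera call takes 0.05 s, during which the arm holds its last target. There are 200 camera calls.

## Working session

There is one attempt and no reset: what is moved stays moved. The work goes in short steps, Python scripts to look and compute and a tool call to move; the robot and the scene stay as the last step left them, time stands still between calls to the robot, and variables do not carry over. Pictures are saved under pics/ and viewed, about 12 in all and at most 16, crops included, and the job is handed in when it is done.

Besides the shell and the picture viewer there is one more tool, called as name([rows], argument=value, ...), one row to a line, values as JSON. carry_out: Moves the arm, as the interface text tells. Its arguments: {"type":"object","properties":{"deltas":{"type":"array"},"squeeze":{"type":"number"}},"required":["deltas"]}

```bash
mkdir -p pics; ls; python3 - <<'E'
from workcell import ctrl
import cv2,numpy as np
s=ctrl.observe();print({k:np.round(v,3).tolist() for k,v in s.items()})
for n in("scene","top"):
    d=ctrl.get_image(n);cv2.imwrite(f"pics/{n}0.png",d["color"][...,::-1]);print(n,d["K"],d["k1"],d["extrinsics"])
E
```

```text
pics
{'time_s': 0.0, 'joints': [-1.263, 0.616, -0.013, 1.425, 0.008, 1.103, -0.04], 'joint_vel': [-0.001, 0.001, 0.0, -0.001, 0.0, -0.001, 0.0], 'tau': [-0.0, -45.894, 0.209, -16.574, -0.061, 0.02, 0.0], 'ee_pos': [0.213, 0.613, 0.217], 'ee_rot': [-0.522, -3.098, 0.004], 'wrist_force': [0.427, 1.398, -0.248], 'torque': [0.066, 0.018, 0.027], 'opening': 0.093}
scene [[463.03060497   0.         276.79192555]
 [  0.         463.03060497 208.3396778 ]
 [  0.           0.           1.        ]] -0.11526466558095717 [[ 0.91608056  0.31028521 -0.25400687  0.20976283]
 [-0.40098543  0.70463137 -0.58541039 -0.19036062]
 [-0.00266297  0.63813613  0.76991895  0.80282275]
 [ 0.          0.          0.          1.        ]]
top [[427.50673794   0.         282.86804191]
 [  0.         427.50673794 211.9535316 ]
 [  0.           0.           1.        ]] -0.09009542506901388 [[ 0.01492228  0.97420778 -0.22515889  0.28048237]
 [-0.99988806  0.01429342 -0.00442289  0.35862279]
 [-0.00109052  0.22519969  0.97431202  0.86082292]
 [ 0.          0.          0.          1.        ]]
```

View pics/scene0.png

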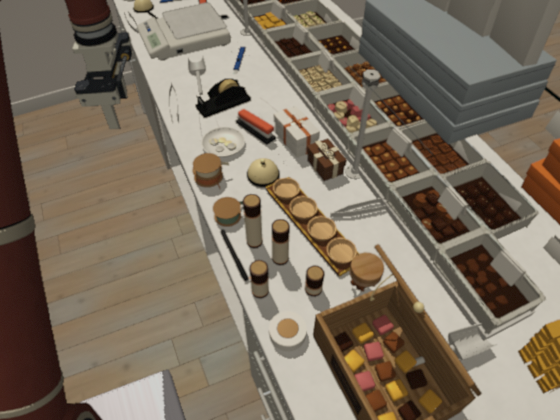

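View pics/top0.png

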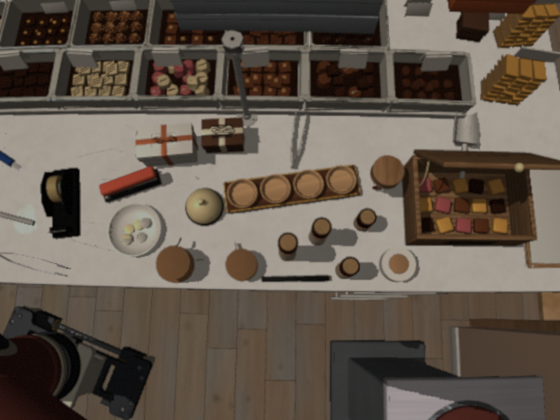

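The bell is at the left end (cup_d, top view about (204,206)) and the jar is at cup_a (388,171). The cups are at about (243,193) to (342,181), with four tubes in front of them. The heights still need confirming from two views, so I'll take enlarged crops.

```bash
python3 - <<'E'
import cv2,numpy as np
t=cv2.imread('pics/top0.png')[150:290,180:420];s=cv2.imread('pics/scene0.png')[165:305,200:400]
a=cv2.resize(t,None,fx=3.3,fy=3.3,interpolation=cv2.INTER_CUBIC);cv2.imwrite('pics/ctop.png',a)
b=cv2.resize(s,None,fx=4,fy=4,interpolation=cv2.INTER_CUBIC);cv2.imwrite('pics/csc.png',b)
E
cat > h.py <<'E'
from workcell import ctrl
import cv2,numpy as np
from scipy.spatial.transform import Rotation as R
def cam(n):
    s=ctrl.observe(); d=ctrl.get_image(n)
    if n=="wrist":
        T=np.eye(4);T[:3,:3]=R.from_rotvec(s["ee_rot"]).as_matrix();T[:3,3]=s["ee_pos"];d["extrinsics"]=T@d["T_tool_cam"]
    return d
def ray(d,uv):
    K=np.array(d["K"]);x=np.array([(uv[0]-K[0,2])/K[0,0],(uv[1]-K[1,2])/K[1,1]])
    p=x.copy()
    for _ in range(20):p=x/(1+d["k1"]*(p@p))
    E=np.array(d["extrinsics"]);v=E[:3,:3]@np.array([p[0],-p[1],-1]);return E[:3,3],v/np.linalg.norm(v)
def onz(d,uv,z):
    o,v=ray(d,uv);return o+v*(z-o[2])/v[2]
def tri(d1,u1,d2,u2):
    o1,v1=ray(d1,u1);o2,v2=ray(d2,u2);s=np.linalg.lstsq(np.c_[v1,-v2],o2-o1,rcond=None)[0]
    a=o1+s[0]*v1;b=o2+s[1]*v2;return (a+b)/2,np.linalg.norm(a-b)
def proj(d,P):
    E=np.linalg.inv(np.array(d["extrinsics"]));c=E[:3,:3]@P+E[:3,3];p=np.array([c[0],-c[1]])/-c[2];p=p*(1+d["k1"]*(p@p));K=np.array(d["K"])
    return np.array([K[0,0]*p[0]+K[0,2],K[1,1]*p[1]+K[1,2]])
E
```

```text
(no output)
```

View pics/ctop.png

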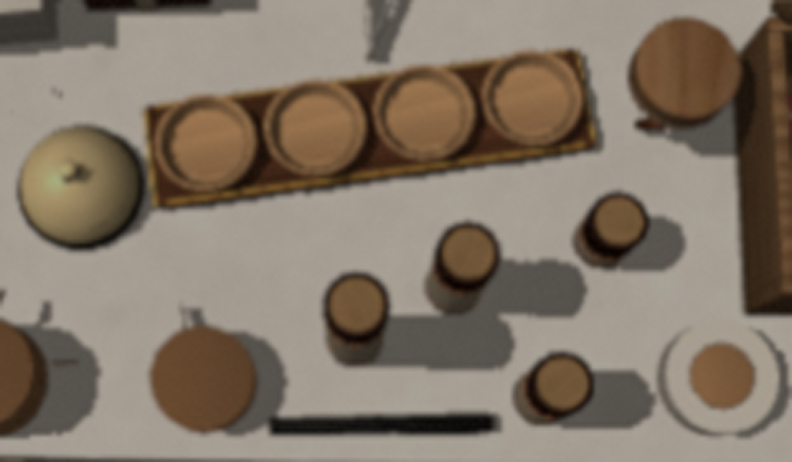

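View pics/csc.png

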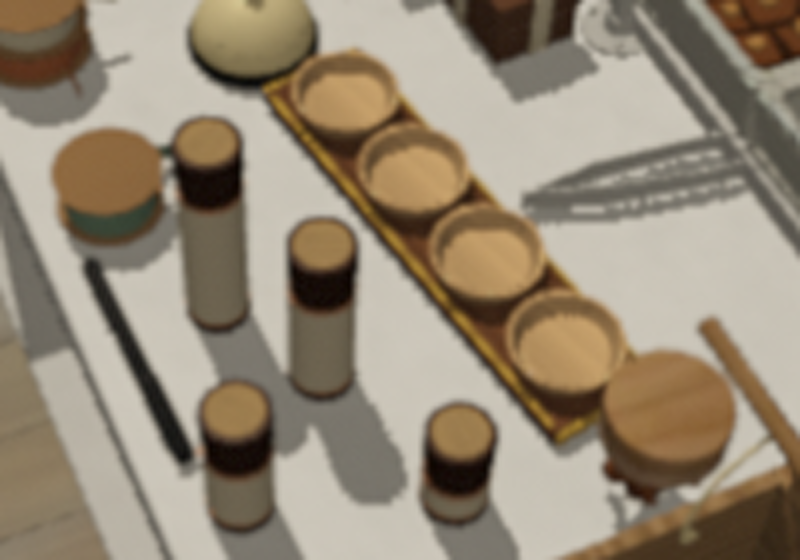

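```bash
python3 - <<'E'
from h import *
t=cam("top");s=cam("scene")
pt=dict(T1=(356,303),T2=(468,252),T3=(561,382),T4=(618,220),d=(206,142),c=(316,127),b=(425,112),a=(533,98),jar=(686,68))
ps=dict(T1=(208,143),T2=(323,246),T3=(236,410),T4=(461,432),d=(346,92),c=(413,168),b=(487,250),a=(566,338),jar=(668,405))
H=dict(T1=.135,T2=.110,T3=.085,T4=.06,a=.027,b=.027,c=.027,d=.027,jar=.085)
for k in pt:
    u=np.array(pt[k])/3.3+[179.7,149.7];v=np.array(ps[k])/4+[199.7,164.7]
    P,e=tri(t,u,s,v);print(k,P.round(4),round(e,4),'at H: top',onz(t,u,H[k])[:2].round(4),'scene',onz(s,v,H[k])[:2].round(4))
print('bell',onz(t,np.array((80,187))/3.3+[180,150],.03))
E
```

```text
T1 [0.3949 0.3532 0.1365] 0.0022 at H: top [0.3963 0.3531] scene [0.3942 0.3545]
T2 [0.4278 0.2927 0.1113] 0.0021 at H: top [0.4291 0.2925] scene [0.4271 0.2936]
T3 [0.3608 0.2397 0.0869] 0.0016 at H: top [0.3618 0.2393] scene [0.3604 0.2409]
T4 [0.4577 0.2009 0.0624] 0.002 at H: top [0.4592 0.2003] scene [0.4575 0.2022]
d [0.5103 0.4455 0.0282] 0.0025 at H: top [0.5119 0.4455] scene [0.5095 0.4465]
c [0.52   0.3783 0.0305] 0.0028 at H: top [0.5224 0.3782] scene [0.5198 0.3808]
b [0.5306 0.3116 0.0313] 0.0023 at H: top [0.5331 0.3112] scene [0.5311 0.3143]
a [0.5409 0.2451 0.032 ] 0.0014 at H: top [0.5431 0.2443] scene [0.5423 0.2479]
jar [0.5434 0.163  0.0855] 0.0021 at H: top [0.5447 0.1626] scene [0.5425 0.1632]
bell [0.48105583 0.52034039 0.03      ]
```

Two views agree to about 2 mm. The tubes at top-crop x=356, 468, 561 and 618 are the 135, 110, 85 and 60 mm ones. The bell is by cup_d, so the order is 60→d, 85→c, 110→b, 135→a. I'll place the shortest first, with the jaws square to the row.

carry_out([
  [0,0,0,6.9,1],
  [0,0,0,6.9,1],
  [0,0,0,6.9,1],
  [0,0,0,6.9,1],
  [0,0,0,6.9,1],
  [0,0,0,6.9,1],
  [0,0,0,6.9,1],
  [0,0,0,6.9,1],
  [0,0,0,6.9,1],
  [0,0,0,0,1],
], squeeze=15)

```text
time_s: 1.03
ee_pos: [0.2126, 0.614, 0.2183]
ee_rot: [2.046, 2.383, -0.001]
wrist_force: [-0.2, 0.2, -0.7]
opening: 0.0929
```

```bash
cat >> h.py <<'E'
TUBE={'135':(.395,.354),'110':(.428,.293),'85':(.361,.240),'60':(.458,.2015)}
CUP={'d':(.5107,.446),'c':(.521,.3795),'b':(.532,.3125),'a':(.5425,.246)}
def go(*wps):
    s=ctrl.observe();M=R.from_rotvec(s["ee_rot"]).as_matrix();p=np.array(s["ee_pos"])
    print('pos',p.round(4),'z',M[:,2].round(3),'y az',np.degrees(np.arctan2(M[1,1],M[0,1])).round(2),'open',s["opening"],'F',np.round(s["wrist_force"],1),s["time_s"])
    for w in wps:
        w=np.array(w);print('->',w,'tool delta mm',(M.T@(w-p)*1000).round(1));p=w
E
python3 -c "
from h import *
go((*TUBE['60'],.2),(*TUBE['60'],.021))"
```

```text
pos [0.2126 0.614  0.2183] z [ 0.    -0.001 -1.   ] y az 8.68 open 0.09294783351663864 F [-0.2  0.2 -0.7] 1.0333
-> [0.458  0.2015 0.2   ] tool delta mm [-444.8  180.3   18.6]
-> [0.458  0.2015 0.021 ] tool delta mm [  0.2   0.  179. ]
```

carry_out([
  [-0.034,0.014,0.001,0,1],
  [-0.034,0.014,0.001,0,1],
  [-0.034,0.014,0.001,0,1],
  [-0.034,0.014,0.001,0,1],
  [-0.034,0.014,0.001,0,1],
  [-0.034,0.014,0.001,0,1],
  [-0.034,0.014,0.001,0,1],
  [-0.034,0.014,0.001,0,1],
  [-0.034,0.014,0.001,0,1],
  [-0.034,0.014,0.001,0,1],
  [-0.034,0.014,0.001,0,1],
  [0,0,0,0,1],
])

```text
time_s: 2.03
ee_pos: [0.4269, 0.2591, 0.2082]
ee_rot: [2.054, 2.37, -0.002]
wrist_force: [-0.5, -0.5, 1.1]
opening: 0.0931
```

```bash
python3 -c "
from h import *
go((*TUBE['60'],.2))
d=cam('wrist');cv2.imwrite('pics/w1.png',d['color'][...,::-1]);print(d['T_tool_cam'])
for k,h in zip(TUBE,(.135,.11,.085,.06)):print(k,proj(d,np.array((*TUBE[k],h))).round(1))
for k in CUP:print(k,proj(d,np.array((*CUP[k],.027))).round(1))"
```

```text
pos [0.4269 0.2591 0.2082] z [ 0.004 -0.005 -1.   ] y az 8.17 open 0.09305035376150622 F [-0.5 -0.5  1.1] 2.0333
-> [0.458  0.2015 0.2   ] tool delta mm [-61.4  22.6   8.6]
[[-1.05520549e-03  9.60375977e-01  2.78705702e-01  7.70534969e-02]
 [ 9.99999435e-01  1.04833834e-03  1.73681172e-04 -3.26132079e-04]
 [-1.25378649e-04  2.78705728e-01 -9.60376541e-01 -1.66334716e-01]
 [ 0.00000000e+00  0.00000000e+00  0.00000000e+00  1.00000000e+00]]
135 [255.   89.7]
110 [285.7 170.2]
85 [212.2 208.2]
60 [298.8 245. ]
d [385.8  20.5]
c [379.9  91.2]
b [375.3 154.1]
a [371.  209.7]
```

View pics/w1.png

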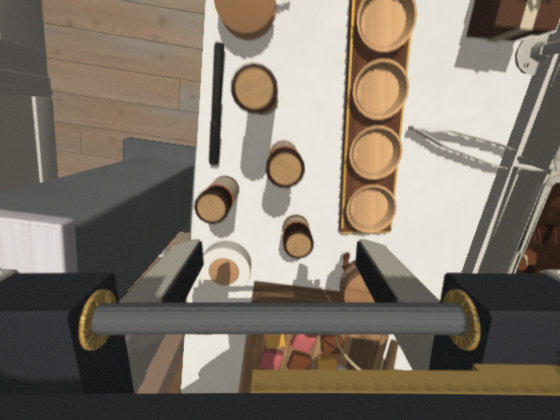

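Wrist predictions match what is seen to 1–7 px: lids at (254,88), (286,168), (213,203), (298,238), cups at (386,20) to (371,207). Next, above tube_60.

carry_out([
  [-0.02,0.0075,0.01,0,1],
  [-0.02,0.0075,0.01,0,1],
  [-0.02,0.0075,0.01,0,1],
  [0,0,0.02,0,1],
  [0,0,0,0,1],
  [0,0,0,0,1],
])

```text
time_s: 2.58
ee_pos: [0.4524, 0.2134, 0.1571]
ee_rot: [-2.039, -2.387, 0.003]
wrist_force: [0.5, 0.1, -0.2]
opening: 0.0929
```

```bash
python3 -c "
from h import *
go((*TUBE['60'],.021))
d=cam('wrist');cv2.imwrite('pics/w2.png',d['color'][...,::-1])
for k,h in zip(TUBE,(.135,.11,.085,.06)):print(k,proj(d,np.array((*TUBE[k],h))).round(1))
for k in CUP:print(k,proj(d,np.array((*CUP[k],.027))).round(1))"
```

```text
pos [0.4524 0.2134 0.1571] z [-0.003 -0.    -1.   ] y az 8.98 open 0.09292969350808318 F [ 0.5  0.1 -0.2] 2.5833
-> [0.458  0.2015 0.021 ] tool delta mm [-12.6   4.1 136. ]
135 [215.1 -17.8]
110 [262.7 111.7]
85 [172.7 167.2]
60 [283.7 219.8]
d [395.6 -65.9]
c [386.3  28.9]
b [379.2 110.4]
a [372.8 180.4]
```

View pics/w2.png

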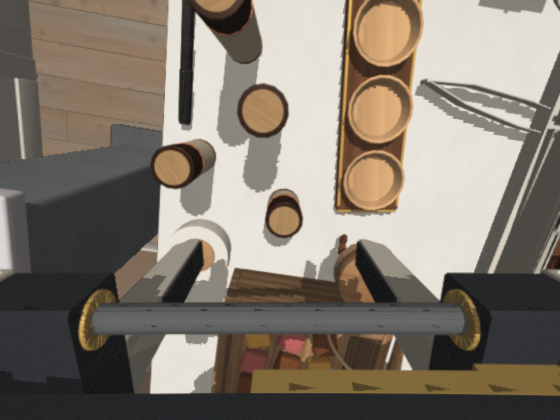

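Tube_60's lid is at (284,217), predicted (284,220), so it's within 1–2 mm. Descend and grip.

carry_out([
  [-0.0115,0.004,0,0,1],
  [0,0,0.03,0,1],
  [0,0,0.03,0,1],
  [0,0,0.03,0,1],
  [0,0,0.026,0,1],
  [0,0,0.02,0,1],
  [0,0,0,0,1],
  [0,0,0,0,-0.5],
  [0,0,0,0,-0.5],
  [0,0,0,0,-0.5],
  [0,0,0,0,-0.5],
  [0,0,0,0,-0.5],
])

```text
time_s: 3.63
ee_pos: [0.46, 0.2017, 0.0228]
ee_rot: [2.044, 2.385, 0.003]
wrist_force: [1.0, 1.1, 0.8]
opening: 0.0643
```

```bash
python3 -c "
from h import *
go((*TUBE['60'],.021))"
```

```text
pos [0.46   0.2017 0.0228] z [ 0.002  0.001 -1.   ] y az 8.8 open 0.06433329307403798 F [1.  1.1 0.8] 3.6333
-> [0.458  0.2015 0.021 ] tool delta mm [ 0.1 -2.   1.8]
```

carry_out([
  [0,-0.002,0,0,-0.5],
  [0,0,0,0,-0.5],
  [0,0,0,0,-0.5],
  [0,0,0,0,-0.5],
  [0,0,0,0,-0.5],
  [0,0,0,0,-0.5],
  [0,0,0,0,-0.5],
])

```text
time_s: 4.22
ee_pos: [0.4574, 0.2011, 0.0217]
ee_rot: [2.045, 2.385, 0.0]
wrist_force: [-0.7, 0.1, 0.8]
opening: 0.0358
```

```bash
python3 -c "
from h import *
go()"
```

```text
pos [0.4574 0.2011 0.0217] z [ 0.  0. -1.] y az 8.78 open 0.03575802345373744 F [-0.7  0.1  0.8] 4.2167
```

carry_out([
  [0,0,-0.01,0,-0.5],
  [0,0,-0.02,0,-0.5],
  [0,0,-0.025,0,-0.5],
  [0,0,-0.025,0,-0.5],
  [0,0,-0.025,0,-0.5],
  [0,0,-0.025,0,-0.5],
  [0,0,0,0,-0.5],
])

```text
time_s: 4.8
ee_pos: [0.4602, 0.202, 0.1565]
ee_rot: [2.043, 2.382, 0.014]
wrist_force: [0.8, 0.6, -0.0]
opening: 0.0358
```

```bash
python3 -c "
from h import *
go((*CUP['d'],.15),(*CUP['d'],.04))"
```

```text
pos [0.4602 0.202  0.1565] z [ 0.009  0.004 -1.   ] y az 8.76 open 0.03579003769543531 F [ 0.8  0.6 -0. ] 4.8
-> [0.5107 0.446  0.15  ] tool delta mm [233.5  87.    8. ]
-> [0.5107 0.446  0.04  ] tool delta mm [ -0.3  -1.  110. ]
```

carry_out([
  [0.0233,0.0087,0,0,-0.5],
  [0.0233,0.0087,0,0,-0.5],
  [0.0233,0.0087,0,0,-0.5],
  [0.0233,0.0087,0,0,-0.5],
  [0.0233,0.0087,0,0,-0.5],
  [0.0233,0.0087,0,0,-0.5],
  [0.0233,0.0087,0,0,-0.5],
  [0.0233,0.0087,0,0,-0.5],
  [0.0233,0.0087,0,0,-0.5],
  [0.0233,0.0087,0,0,-0.5],
  [0,0,0,0,-0.5],
  [0,0,0,0,-0.5],
])

```text
time_s: 5.8
ee_pos: [0.5064, 0.4457, 0.1501]
ee_rot: [-2.041, -2.387, 0.004]
wrist_force: [0.5, 0.0, -0.9]
opening: 0.0355
```

```bash
python3 -c "
from h import *
go((*CUP['d'],.15),(*CUP['d'],.04))"
```

```text
pos [0.5064 0.4457 0.1501] z [-0.002 -0.001 -1.   ] y az 8.94 open 0.03553430711730334 F [ 0.5  0.  -0.9] 5.8
-> [0.5107 0.446  0.15  ] tool delta mm [-0.4  4.3  0.1]
-> [0.5107 0.446  0.04  ] tool delta mm [1.0e-01 2.0e-01 1.1e+02]
```

carry_out([
  [-0.001,0.004,0,0,-0.5],
  [0,0,0.025,0,-0.5],
  [0,0,0.025,0,-0.5],
  [0,0,0.025,0,-0.5],
  [0,0,0.015,0,-0.5],
  [0,0,0.005,0,-0.5],
  [0,0,0,0,-0.5],
  [0,0,0,0,-0.5],
])

```text
time_s: 6.47
ee_pos: [0.5128, 0.4435, 0.0575]
ee_rot: [2.046, 2.383, 0.001]
wrist_force: [-0.1, 0.5, -0.5]
opening: 0.0355
```

```bash
python3 -c "
from h import *
go((*CUP['d'],.038))
d=cam('wrist');cv2.imwrite('pics/w3.png',d['color'][...,::-1])"
```

```text
pos [0.5128 0.4435 0.0575] z [ 0.001  0.    -1.   ] y az 8.7 open 0.03551738408111588 F [-0.1  0.5 -0.5] 6.4667
-> [0.5107 0.446  0.038 ] tool delta mm [ 2.8 -1.8 19.5]
```

View pics/w3.png

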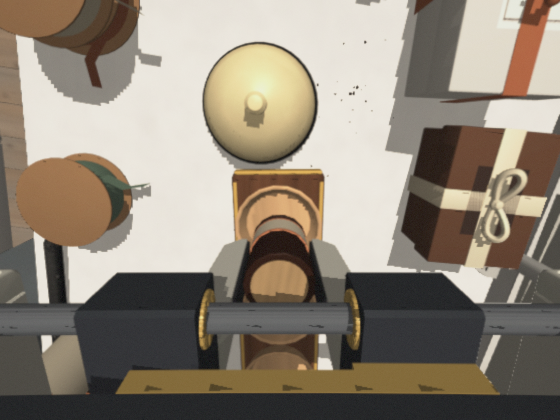

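The tube sits over cup_d, centred on it (both at column ~279), with the bell clear ahead at (260,103).

carry_out([
  [0.0025,-0.0015,0,0,-0.5],
  [0,0,0.007,0,-0.5],
  [0,0,0.007,0,-0.5],
  [0,0,0.003,0,-0.5],
  [0,0,0,0,-0.5],
  [0,0,0,0,-0.5],
])

```text
time_s: 7.02
ee_pos: [0.5097, 0.4462, 0.0391]
ee_rot: [-2.045, -2.385, 0.002]
wrist_force: [-0.0, -0.4, -0.4]
opening: 0.0357
```

```bash
python3 -c "
from h import *
go((*CUP['d'],.038))"
```

```text
pos [0.5097 0.4462 0.0391] z [-0.001 -0.001 -1.   ] y az 8.78 open 0.03566341047527459 F [-0.  -0.4 -0.4] 7.0167
-> [0.5107 0.446  0.038 ] tool delta mm [-0.4  0.9  1.1]
```

carry_out([
  [0,0,0.001,0,-0.5],
  [0,0,0.001,0,-0.5],
  [0,0,0,0,1],
  [0,0,0,0,1],
  [0,0,0,0,1],
  [0,0,0,0,1],
  [0,0,0,0,1],
  [0,0,0,0,1],
  [0,0,-0.02,0,1],
  [0,0,-0.035,0,1],
  [0,0,-0.035,0,1],
  [0,0,-0.035,0,1],
])

```text
time_s: 8.02
ee_pos: [0.5097, 0.4462, 0.1638]
ee_rot: [-2.045, -2.385, 0.002]
wrist_force: [0.8, 1.0, -0.9]
opening: 0.0926
```

carry_out([
  [0,0,-0.03,0,1],
  [0,0,0,0,1],
])

```text
time_s: 8.18
ee_pos: [0.5137, 0.4487, 0.2008]
ee_rot: [2.043, 2.383, 0.023]
wrist_force: [0.4, 0.5, 1.0]
opening: 0.0933
```

```bash
python3 -c "
from h import *
go((*TUBE['85'],.2),(*TUBE['85'],.043))
d=cam('top');cv2.imwrite('pics/t1.png',d['color'][...,::-1])
print(proj(d,np.array((*CUP['d'],.076))))"
```

```text
pos [0.5137 0.4487 0.2008] z [ 0.011  0.009 -1.   ] y az 8.77 open 0.09330519369916694 F [0.4 0.5 1. ] 8.1833
-> [0.361 0.24  0.2  ] tool delta mm [-183.  -182.8   -2.9]
-> [0.361 0.24  0.043] tool delta mm [ -1.2  -2.  157. ]
[239.44558831 186.45351288]
```

carry_out([
  [-0.0182,-0.0182,0,0,1],
  [-0.0182,-0.0182,0,0,1],
  [-0.0182,-0.0182,0,0,1],
  [-0.0182,-0.0182,0,0,1],
  [-0.0182,-0.0182,0,0,1],
  [-0.0182,-0.0182,0,0,1],
  [-0.0182,-0.0182,0,0,1],
  [-0.0182,-0.0182,0,0,1],
  [-0.0182,-0.0182,0,0,1],
  [-0.0182,-0.0182,0,0,1],
  [0,0,0,0,1],
  [0,0,0,0,1],
])

```text
time_s: 9.23
ee_pos: [0.3566, 0.2377, 0.1921]
ee_rot: [-2.046, -2.383, 0.003]
wrist_force: [0.0, 0.9, 0.5]
opening: 0.0935
```

```bash
python3 -c "
from h import *
go((*TUBE['85'],.2),(*TUBE['85'],.043))
d=cam('wrist');a=d['color'][...,::-1]
for k,h in zip(TUBE,(.135,.11,.085)):print(k,proj(d,np.array((*TUBE[k],h))).round(1))
d=cam('top');b=cv2.resize(d['color'][150:290,180:420,::-1],None,fx=1.7,fy=1.7);print((proj(d,np.array((*CUP['d'],.076)))-[180,150])*1.7)
a=cv2.resize(a,(390,292));o=np.zeros((300,800,3),np.uint8);o[:292,:390]=a;o[:238,391:391+408]=b;cv2.imwrite('pics/m1.png',o)"
```

```text
pos [0.3566 0.2377 0.1921] z [-0.002 -0.001 -1.   ] y az 8.71 open 0.09345539824287454 F [0.  0.9 0.5] 9.2333
-> [0.361 0.24  0.2  ] tool delta mm [ 1.6  4.6 -7.9]
-> [0.361 0.24  0.043] tool delta mm [1.00e-01 3.00e-01 1.57e+02]
135 [360.3  70.9]
110 [374.5 161.2]
85 [284.6 202.2]
[101.05750012  61.9709719 ]
```

View pics/m1.png

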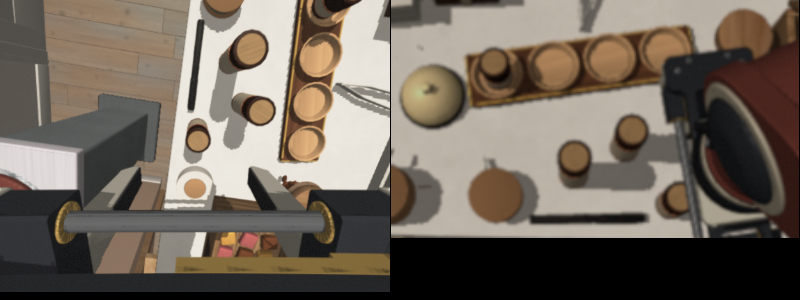

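Tube_60 stands in cup_d (top inset, lid at (495,64)). Tube_85 is where predicted (wrist (284,202)).

carry_out([
  [0.0015,0.004,0,0,1],
  [0,0,0.03,0,1],
  [0,0,0.03,0,1],
  [0,0,0.03,0,1],
  [0,0,0.03,0,1],
  [0,0,0.02,0,1],
  [0,0,0.008,0,1],
  [0,0,0,0,-0.5],
  [0,0,0,0,-0.5],
  [0,0,0,0,-0.5],
  [0,0,0,0,-0.5],
  [0,0,0,0,-0.5],
])

```text
time_s: 10.33
ee_pos: [0.3623, 0.2415, 0.0457]
ee_rot: [2.044, 2.385, 0.004]
wrist_force: [0.1, 0.7, -0.3]
opening: 0.0639
```

```bash
python3 -c "
from h import *
go((*TUBE['85'],.043))"
```

```text
pos [0.3623 0.2415 0.0457] z [ 0.002  0.002 -1.   ] y az 8.79 open 0.06391660754119989 F [ 0.1  0.7 -0.3] 10.3333
-> [0.361 0.24  0.043] tool delta mm [-1.3 -1.5  2.7]
```

carry_out([
  [-0.001,-0.0015,0,0,-0.5],
  [0,0,0,0,-0.5],
  [0,0,0,0,-0.5],
  [0,0,0,0,-0.5],
  [0,0,0,0,-0.5],
  [0,0,0,0,-0.5],
  [0,0,0,0,-0.5],
])

```text
time_s: 10.92
ee_pos: [0.3604, 0.2397, 0.0448]
ee_rot: [-2.045, -2.385, -0.0]
wrist_force: [-0.7, -0.7, 2.9]
opening: 0.0357
```

```bash
python3 -c "
from h import *
go((*TUBE['85'],.043))"
```

```text
pos [0.3604 0.2397 0.0448] z [ 0.  0. -1.] y az 8.78 open 0.035695390290670356 F [-0.7 -0.7  2.9] 10.9167
-> [0.361 0.24  0.043] tool delta mm [0.1 0.7 1.8]
```

carry_out([
  [0,0,-0.01,0,-0.5],
  [0,0,-0.02,0,-0.5],
  [0,0,-0.025,0,-0.5],
  [0,0,-0.025,0,-0.5],
  [0,0,-0.025,0,-0.5],
  [0,0,-0.025,0,-0.5],
  [0,0,-0.025,0,-0.5],
  [0,0,0,0,-0.5],
])

```text
time_s: 11.58
ee_pos: [0.3626, 0.241, 0.2033]
ee_rot: [2.044, 2.383, 0.013]
wrist_force: [0.8, -0.3, -0.7]
opening: 0.0356
```

```bash
python3 -c "
from h import *
go((*CUP['c'],.2))"
```

```text
pos [0.3626 0.241  0.2033] z [ 0.007  0.005 -1.   ] y az 8.76 open 0.03563672780959491 F [ 0.8 -0.3 -0.7] 11.5833
-> [0.521  0.3795 0.2   ] tool delta mm [112.8 177.7   5.1]
```

carry_out([
  [0.0112,0.0177,0,0,-0.5],
  [0.0112,0.0177,0,0,-0.5],
  [0.0112,0.0177,0,0,-0.5],
  [0.0112,0.0177,0,0,-0.5],
  [0.0112,0.0177,0,0,-0.5],
  [0.0112,0.0177,0,0,-0.5],
  [0.0112,0.0177,0,0,-0.5],
  [0.0112,0.0177,0,0,-0.5],
  [0.0112,0.0177,0,0,-0.5],
  [0.0112,0.0177,0,0,-0.5],
  [0,0,0,0,-0.5],
  [0,0,0,0,-0.5],
])

```text
time_s: 12.58
ee_pos: [0.5176, 0.3772, 0.1972]
ee_rot: [-2.044, -2.385, 0.006]
wrist_force: [-0.6, -0.7, -0.7]
opening: 0.0356
```

```bash
python3 -c "
from h import *
go((*CUP['c'],.2),(*CUP['c'],.061))"
```

```text
pos [0.5176 0.3772 0.1972] z [-0.003 -0.002 -1.   ] y az 8.8 open 0.03562771174985398 F [-0.6 -0.7 -0.7] 12.5833
-> [0.521  0.3795 0.2   ] tool delta mm [ 1.7  3.7 -2.8]
-> [0.521  0.3795 0.061 ] tool delta mm [  0.3   0.5 139. ]
```

carry_out([
  [0.001,0.002,0,0,-0.5],
  [0,0,0.03,0,-0.5],
  [0,0,0.03,0,-0.5],
  [0,0,0.03,0,-0.5],
  [0,0,0.02,0,-0.5],
  [0,0,0.008,0,-0.5],
  [0,0,0,0,-0.5],
  [0,0,0,0,-0.5],
  [0,0,0,0,-0.5],
])

```text
time_s: 13.33
ee_pos: [0.5211, 0.3791, 0.0835]
ee_rot: [2.045, 2.384, 0.005]
wrist_force: [-0.0, 0.8, -1.9]
opening: 0.0358
```

```bash
python3 -c "
from h import *
go((*CUP['c'],.061))"
```

```text
pos [0.5211 0.3791 0.0835] z [ 0.003  0.002 -1.   ] y az 8.76 open 0.03582869799163368 F [-0.   0.8 -1.9] 13.3333
-> [0.521  0.3795 0.061 ] tool delta mm [ 0.3 -0.1 22.5]
```

carry_out([
  [0,0,0.01,0,-0.5],
  [0,0,0.008,0,-0.5],
  [0,0,0.003,0,-0.5],
  [0,0,0,0,-0.5],
  [0,0,0,0,-0.5],
])

```text
time_s: 13.75
ee_pos: [0.5198, 0.3786, 0.0606]
ee_rot: [-2.045, -2.385, 0.001]
wrist_force: [-1.0, -0.7, 0.9]
opening: 0.0359
```

```bash
python3 -c "
from h import *
go((*CUP['c'],.061))"
```

```text
pos [0.5198 0.3786 0.0606] z [-0. -0. -1.] y az 8.78 open 0.03588317858670532 F [-1.  -0.7  0.9] 13.75
-> [0.521  0.3795 0.061 ] tool delta mm [ 0.7  1.3 -0.4]
```

carry_out([
  [0,0,0,0,1],
  [0,0,0,0,1],
  [0,0,0,0,1],
  [0,0,0,0,1],
  [0,0,0,0,1],
  [0,0,0,0,1],
  [0,0,-0.02,0,1],
  [0,0,-0.035,0,1],
  [0,0,-0.035,0,1],
  [0,0,-0.035,0,1],
  [0,0,-0.015,0,1],
  [0,0,0,0,1],
])

```text
time_s: 14.75
ee_pos: [0.5226, 0.3799, 0.2059]
ee_rot: [2.043, 2.383, 0.015]
wrist_force: [0.5, 0.2, 0.1]
opening: 0.0926
```

```bash
python3 -c "
from h import *
go((*TUBE['110'],.2),(*TUBE['110'],.066))"
```

```text
pos [0.5226 0.3799 0.2059] z [ 0.008  0.006 -1.   ] y az 8.77 open 0.09264661166210715 F [0.5 0.2 0.1] 14.75
-> [0.428 0.293 0.2  ] tool delta mm [ -71.5 -106.8    4.6]
-> [0.428 0.293 0.066] tool delta mm [ -0.6  -1.2 134. ]
```

carry_out([
  [-0.0118,-0.0175,0,0,1],
  [-0.0118,-0.0175,0,0,1],
  [-0.0118,-0.0175,0,0,1],
  [-0.0118,-0.0175,0,0,1],
  [-0.0118,-0.0175,0,0,1],
  [-0.0118,-0.0175,0,0,1],
  [0,0,0,0,1],
  [0,0,0,0,1],
  [0,0,0,0,1],
])

```text
time_s: 15.5
ee_pos: [0.4273, 0.2933, 0.2002]
ee_rot: [-2.044, -2.385, -0.0]
wrist_force: [-0.6, 0.3, -0.5]
opening: 0.0929
```

```bash
python3 -c "
from h import *
go((*TUBE['110'],.2),(*TUBE['110'],.066))
d=cam('wrist');a=d['color'][...,::-1]
for k,h in zip(TUBE,(.135,.11)):print(k,proj(d,np.array((*TUBE[k],h))).round(1))
print(proj(d,np.array((*CUP['c'],.101))))
cv2.imwrite('pics/w5.png',a)"
```

```text
pos [0.4273 0.2933 0.2002] z [ 0.  0. -1.] y az 8.8 open 0.09293332542153848 F [-0.6  0.3 -0.5] 15.5
-> [0.428 0.293 0.2  ] tool delta mm [-0.4  0.7  0.2]
-> [0.428 0.293 0.066] tool delta mm [ -0.  -0. 134.]
135 [249.7 136.6]
110 [280.2 209.4]
[402.25166815 127.06541503]
```

View pics/w5.png

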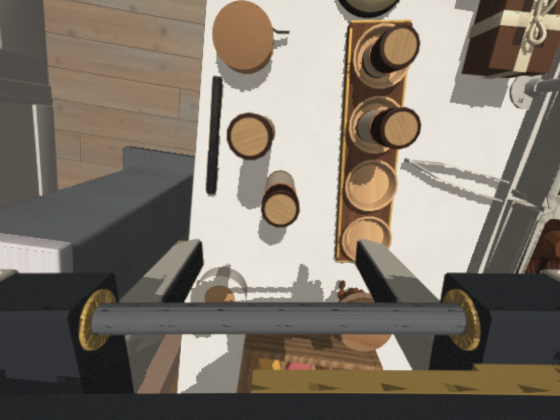

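Tubes 60 and 85 stand in cups d and c (lids at (398,47) and (402,128), predicted (402,127)). Tube_110's lid is at (280,208), right under the hand.

carry_out([
  [0,0,0.03,0,1],
  [0,0,0.03,0,1],
  [0,0,0.03,0,1],
  [0,0,0.025,0,1],
  [0,0,0.013,0,1],
  [0,0,0.004,0,1],
  [0,0,0,0,-0.5],
  [0,0,0,0,-0.5],
  [0,0,0,0,-0.5],
  [0,0,0,0,-0.5],
  [0,0,0,0,-0.5],
  [0,0,0,0,-0.5],
])

```text
time_s: 16.55
ee_pos: [0.4273, 0.293, 0.0693]
ee_rot: [2.045, 2.385, 0.002]
wrist_force: [-0.3, 0.7, 0.2]
opening: 0.0574
```

carry_out([
  [0,0,0,0,-0.5],
  [0,0,0,0,-0.5],
  [0,0,0,0,-0.5],
  [0,0,0,0,-0.5],
  [0,0,0,0,-0.5],
])

```text
time_s: 16.97
ee_pos: [0.4271, 0.2928, 0.0687]
ee_rot: [2.045, 2.385, 0.0]
wrist_force: [-0.5, 0.0, 0.7]
opening: 0.0354
```

```bash
python3 -c "
from h import *
go((*TUBE['110'],.066))"
```

```text
pos [0.4271 0.2928 0.0687] z [ 0.  0. -1.] y az 8.77 open 0.03541306626014802 F [-0.5  0.   0.7] 16.9667
-> [0.428 0.293 0.066] tool delta mm [0.1 0.9 2.7]
```

carry_out([
  [0,0,-0.01,0,-0.5],
  [0,0,-0.02,0,-0.5],
  [0,0,-0.025,0,-0.5],
  [0,0,-0.025,0,-0.5],
  [0,0,-0.01,0,-0.5],
  [0,0,0,0,-0.5],
  [0,0,0,0,-0.5],
])

```text
time_s: 17.55
ee_pos: [0.4265, 0.2926, 0.1585]
ee_rot: [-2.044, -2.385, 0.0]
wrist_force: [-1.0, 0.4, -2.1]
opening: 0.0358
```

```bash
python3 -c "
from h import *
go((*CUP['b'],.16))"
```

```text
pos [0.4265 0.2926 0.1585] z [-0.  0. -1.] y az 8.79 open 0.03577967874125861 F [-1.   0.4 -2.1] 17.55
-> [0.532  0.3125 0.16  ] tool delta mm [  3.5 107.3  -1.5]
```

carry_out([
  [0.0005,0.01,0,0,-0.5],
  [0.0005,0.02,0,0,-0.5],
  [0.0005,0.02,0,0,-0.5],
  [0.0005,0.02,0,0,-0.5],
  [0.0005,0.02,0,0,-0.5],
  [0.0005,0.017,0,0,-0.5],
  [0,0,0,0,-0.5],
  [0,0,0,0,-0.5],
  [0,0,0,0,-0.5],
])

```text
time_s: 18.3
ee_pos: [0.531, 0.3115, 0.157]
ee_rot: [-2.044, -2.384, 0.006]
wrist_force: [0.5, -0.3, -1.3]
opening: 0.0357
```

```bash
python3 -c "
from h import *
go((*CUP['b'],.1),(*CUP['b'],.0845))"
```

```text
pos [0.531  0.3115 0.157 ] z [-0.004 -0.002 -1.   ] y az 8.77 open 0.035733563978955316 F [ 0.5 -0.3 -1.3] 18.3
-> [0.532  0.3125 0.1   ] tool delta mm [ 0.9  1.3 57. ]
-> [0.532  0.3125 0.0845] tool delta mm [ 0.   0.1 15.5]
```

carry_out([
  [0.0005,0.001,0.01,0,-0.5],
  [0,0,0.02,0,-0.5],
  [0,0,0.02,0,-0.5],
  [0,0,0.01,0,-0.5],
  [0,0,0,0,-0.5],
  [0,0,0,0,-0.5],
])

```text
time_s: 18.8
ee_pos: [0.5326, 0.3126, 0.0982]
ee_rot: [-2.044, -2.385, 0.002]
wrist_force: [0.2, -0.7, -1.4]
opening: 0.0354
```

```bash
python3 -c "
from h import *
go((*CUP['b'],.0845))"
```

```text
pos [0.5326 0.3126 0.0982] z [-0.001 -0.001 -1.   ] y az 8.79 open 0.03538587042016931 F [ 0.2 -0.7 -1.4] 18.8
-> [0.532  0.3125 0.0845] tool delta mm [-0.  -0.5 13.7]
```

carry_out([
  [0,0,0.006,0,-0.5],
  [0,0,0.005,0,-0.5],
  [0,0,0.002,0,-0.5],
  [0,0,0,0,-0.5],
  [0,0,0,0,-0.5],
])

```text
time_s: 19.22
ee_pos: [0.5333, 0.3127, 0.0858]
ee_rot: [2.045, 2.385, 0.0]
wrist_force: [-0.6, -0.2, -1.3]
opening: 0.0358
```

```bash
python3 -c "
from h import *
go((*CUP['b'],.0845))"
```

```text
pos [0.5333 0.3127 0.0858] z [ 0.  0. -1.] y az 8.77 open 0.03584683662106471 F [-0.6 -0.2 -1.3] 19.2167
-> [0.532  0.3125 0.0845] tool delta mm [ 0.  -1.3  1.3]
```

carry_out([
  [0,-0.001,0.0015,0,-0.5],
  [0,0,0,0,-0.5],
  [0,0,0,0,1],
  [0,0,0,0,1],
  [0,0,0,0,1],
  [0,0,0,0,1],
  [0,0,0,0,1],
  [0,0,0,0,1],
  [0,0,-0.02,0,1],
  [0,0,-0.035,0,1],
  [0,0,-0.035,0,1],
  [0,0,-0.035,0,1],
])

```text
time_s: 20.22
ee_pos: [0.5318, 0.3122, 0.2103]
ee_rot: [-2.045, -2.385, 0.002]
wrist_force: [0.0, -0.1, 0.5]
opening: 0.0923
```

```bash
python3 -c "
from h import *
go((*TUBE['135'],.21),(*TUBE['135'],.092))"
```

```text
pos [0.5318 0.3122 0.2103] z [-0.001 -0.001 -1.   ] y az 8.77 open 0.09233482342778603 F [ 0.  -0.1  0.5] 20.2167
-> [0.395 0.354 0.21 ] tool delta mm [  62.1 -128.9    0.4]
-> [0.395 0.354 0.092] tool delta mm [1.00e-01 1.00e-01 1.18e+02]
```

carry_out([
  [0.01,-0.02,0,0,1],
  [0.01,-0.022,0,0,1],
  [0.011,-0.022,0,0,1],
  [0.011,-0.022,0,0,1],
  [0.011,-0.022,0,0,1],
  [0.009,-0.02,0,0,1],
  [0,0,0,0,1],
  [0,0,0,0,1],
  [0,0,0,0,1],
])

```text
time_s: 20.97
ee_pos: [0.3972, 0.3538, 0.2094]
ee_rot: [2.045, 2.383, 0.001]
wrist_force: [0.6, 0.8, -0.6]
opening: 0.0931
```

```bash
python3 -c "
from h import *
go((*TUBE['135'],.2),(*TUBE['135'],.092))
d=cam('wrist');a=d['color'][...,::-1]
print(proj(d,np.array((*TUBE['135'],.135))))
for c,h in zip('dcb',(.076,.101,.126)):print(proj(d,np.array((*CUP[c],h))))
cv2.imwrite('pics/w6.png',a)"
```

```text
pos [0.3972 0.3538 0.2094] z [ 0.001 -0.    -1.   ] y az 8.73 open 0.09311646096384275 F [ 0.6  0.8 -0.6] 20.9667
-> [0.395 0.354 0.2  ] tool delta mm [ 0.5 -2.1  9.4]
-> [0.395 0.354 0.092] tool delta mm [ 0.00e+00 -1.00e-01  1.08e+02]
[276.93223266 213.73325655]
[409.52508823 122.89476799]
[411.97961798 196.65297684]
[415.39110215 273.72841054]
```

View pics/w6.png

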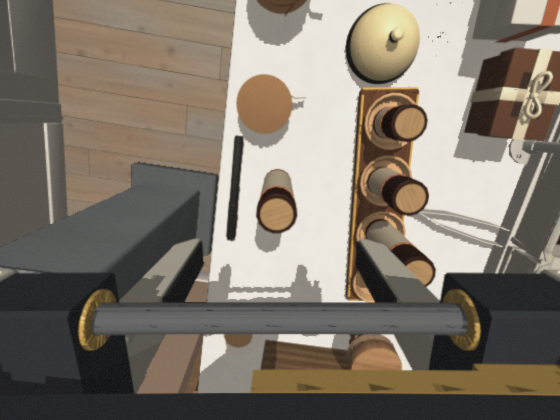

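Three tubes stand in d, c and b (lids (405,123), (408,195), (413,267), all within a few px of prediction). Tube_135's lid is at (277,212), as predicted.

carry_out([
  [0,-0.002,0.02,0,1],
  [0,0,0.03,0,1],
  [0,0,0.03,0,1],
  [0,0,0.02,0,1],
  [0,0,0.012,0,1],
  [0,0,0.003,0,1],
  [0,0,0,0,-0.5],
  [0,0,0,0,-0.5],
  [0,0,0,0,-0.5],
  [0,0,0,0,-0.5],
  [0,0,0,0,-0.5],
  [0,0,0,0,-0.5],
])

```text
time_s: 22.02
ee_pos: [0.3945, 0.3542, 0.0948]
ee_rot: [2.045, 2.385, 0.002]
wrist_force: [0.2, 0.0, 0.0]
opening: 0.0575
```

carry_out([
  [0,0,0,0,-0.5],
  [0,0,0,0,-0.5],
  [0,0,0,0,-0.5],
  [0,0,0,0,-0.5],
  [0,0,0,0,-0.5],
])

```text
time_s: 22.43
ee_pos: [0.3942, 0.354, 0.0942]
ee_rot: [-2.045, -2.385, 0.0]
wrist_force: [-0.6, -0.4, 1.5]
opening: 0.0359
```

```bash
python3 -c "
from h import *
go((*TUBE['135'],.092))"
```

```text
pos [0.3942 0.354  0.0942] z [-0.  0. -1.] y az 8.78 open 0.03587113294758263 F [-0.6 -0.4  1.5] 22.4333
-> [0.395 0.354 0.092] tool delta mm [-0.1  0.8  2.2]
```

carry_out([
  [0,0,-0.01,0,-0.5],
  [0,0,-0.02,0,-0.5],
  [0,0,-0.02,0,-0.5],
  [0,0,-0.01,0,-0.5],
  [-0.01,0,0,0,-0.5],
  [-0.02,0,0,0,-0.5],
  [-0.03,0,0,0,-0.5],
  [-0.03,0,0,0,-0.5],
  [-0.025,0,0,0,-0.5],
  [-0.01,0,0,0,-0.5],
  [0,0,0,0,-0.5],
  [0,0,0,0,-0.5],
])

```text
time_s: 23.43
ee_pos: [0.4131, 0.2307, 0.1539]
ee_rot: [-2.045, -2.384, 0.0]
wrist_force: [0.0, 1.2, -1.4]
opening: 0.0357
```

```bash
python3 -c "
from h import *
go((*CUP['a'],.155))"
```

```text
pos [0.4131 0.2307 0.1539] z [-0.001  0.001 -1.   ] y az 8.74 open 0.035735559461747377 F [ 0.   1.2 -1.4] 23.4333
-> [0.5425 0.246  0.155 ] tool delta mm [ -4.6 130.3  -1.2]
```

carry_out([
  [-0.0045,0.01,0,0,-0.5],
  [0,0.02,0,0,-0.5],
  [0,0.022,0,0,-0.5],
  [0,0.022,0,0,-0.5],
  [0,0.022,0,0,-0.5],
  [0,0.02,0,0,-0.5],
  [0,0.014,0,0,-0.5],
  [0,0,0,0,-0.5],
  [0,0,0,0,-0.5],
  [0,0,0,0,-0.5],
])

```text
time_s: 24.27
ee_pos: [0.5414, 0.2467, 0.1535]
ee_rot: [-2.042, -2.386, 0.002]
wrist_force: [0.2, 0.2, -1.8]
opening: 0.0357
```

```bash
python3 -c "
from h import *
go((*CUP['a'],.12),(*CUP['a'],.11))
d=cam('wrist');cv2.imwrite('pics/w7.png',d['color'][...,::-1])"
```

```text
pos [0.5414 0.2467 0.1535] z [-0.002 -0.    -1.   ] y az 8.88 open 0.035726936881322925 F [ 0.2  0.2 -1.8] 24.2667
-> [0.5425 0.246  0.12  ] tool delta mm [-0.8  1.1 33.5]
-> [0.5425 0.246  0.11  ] tool delta mm [-0.  0. 10.]
```

View pics/w7.png

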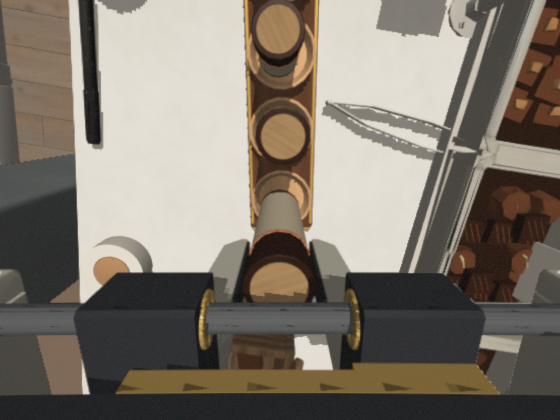

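Tube_135 hangs over cup_a, centred (column ~281), with neighbours b (283,135) and c standing clear.

carry_out([
  [-0.0005,0.001,0.01,0,-0.5],
  [0,0,0.012,0,-0.5],
  [0,0,0.006,0,-0.5],
  [0,0,0,0,-0.5],
  [0,0,0,0,-0.5],
])

```text
time_s: 24.73
ee_pos: [0.543, 0.2454, 0.1257]
ee_rot: [-2.044, -2.385, 0.002]
wrist_force: [0.6, -0.5, -1.2]
opening: 0.0361
```

```bash
python3 -c "
from h import *
go((*CUP['a'],.1102))"
```

```text
pos [0.543  0.2454 0.1257] z [-0.001 -0.    -1.   ] y az 8.79 open 0.03610922374402708 F [ 0.6 -0.5 -1.2] 24.7333
-> [0.5425 0.246  0.1102] tool delta mm [ 0.7 -0.4 15.5]
```

carry_out([
  [0.0005,0,0.007,0,-0.5],
  [0,0,0.005,0,-0.5],
  [0,0,0.003,0,-0.5],
  [0,0,0,0,-0.5],
  [0,0,0,0,-0.5],
])

```text
time_s: 25.15
ee_pos: [0.5434, 0.2459, 0.111]
ee_rot: [-2.045, -2.385, 0.001]
wrist_force: [0.2, 0.1, -1.7]
opening: 0.0357
```

```bash
python3 -c "
from h import *
go((*CUP['a'],.1102))"
```

```text
pos [0.5434 0.2459 0.111 ] z [-0. -0. -1.] y az 8.78 open 0.03570698709760224 F [ 0.2  0.1 -1.7] 25.15
-> [0.5425 0.246  0.1102] tool delta mm [ 0.3 -0.9  0.8]
```

carry_out([
  [0,0,0.001,0,-0.5],
  [0,0,0,0,-0.5],
  [0,0,0,0,1],
  [0,0,0,0,1],
  [0,0,0,0,1],
  [0,0,0,0,1],
  [0,0,0,0,1],
  [0,0,0,0,1],
  [0,0,-0.02,0,1],
  [0,0,-0.03,0,1],
  [0,0,-0.03,0,1],
  [0,0,-0.02,0,1],
])

```text
time_s: 26.15
ee_pos: [0.5445, 0.2461, 0.2129]
ee_rot: [2.044, 2.383, 0.005]
wrist_force: [0.9, -0.2, -0.0]
opening: 0.0923
```

carry_out([
  [0,-0.02,0,0,1],
  [0,-0.02,0,0,1],
  [0,-0.03,0,0,1],
  [0,-0.03,0,0,1],
  [0,-0.02,0,0,1],
  [0,0,0,0,1],
  [0,0,0,0,1],
  [0,0,0,0,1],
])

```text
time_s: 26.82
ee_pos: [0.4262, 0.2279, 0.2106]
ee_rot: [2.044, 2.384, 0.003]
wrist_force: [0.3, -0.6, -0.2]
opening: 0.0929
```

```bash
python3 -c "
from h import *
go()
d=cam('scene');a=cv2.resize(d['color'][150:300,230:400,::-1],None,fx=2.35,fy=2.35)
for c,h in zip('dcba',(.076,.101,.126,.151)):print(((proj(d,np.array((*CUP[c],h)))-[230,150])*2.35).round())
d=cam('top');b=cv2.resize(d['color'][140:290,180:420,::-1],None,fx=1.66,fy=1.66)
for c,h in zip('dcba',(.076,.101,.126,.151)):print(((proj(d,np.array((*CUP[c],h)))-[180,140])*1.66+[400,0]).round())
o=np.zeros((360,800,3),np.uint8);o[:a.shape[0],:a.shape[1]]=a;o[:b.shape[0],400:400+b.shape[1]]=b;cv2.imwrite('pics/m2.png',o)"
```

```text
pos [0.4262 0.2279 0.2106] z [ 0.002  0.001 -1.   ] y az 8.76 open 0.09285786727534916 F [ 0.3 -0.6 -0.2] 26.8167
[134.  53.]
[177.  80.]
[225. 110.]
[280. 144.]
[499.  77.]
[556.  63.]
[617.  47.]
[681.  31.]
```

View pics/m2.png

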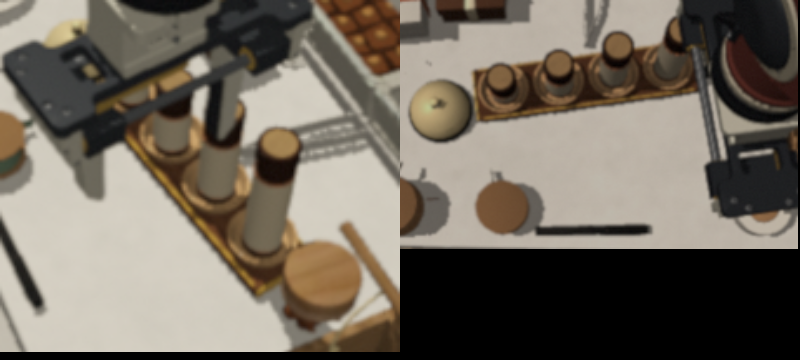

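Four tubes stand upright and rise from the bell to the jar. The lids are within about 3 px of their predicted seated positions, and the hand is clear of everything. Handing in.

```bash
python3 -c "
from workcell import ctrl
print(ctrl.close_job())"
```

```text
the job is handed in; nothing more can be done
None
```

I stood the four tubes in the cups, rising from the bell at the cup_d end to the jar at cup_a: 60 mm in d, 85 in c, 110 in b and 135 in a. I handed the job in at about 27 s of the 99 s allowed.

- **Tubes:** in the last scene and top pictures all four stand upright. The lids I could read were within about 3 px, roughly 2–4 mm, of where seated tubes should show. The hand hid some lids in one view or the other, but each was visible in at least one.
- **Bell, jar and arm:** the bell and the jar look unmoved, judged by eye and not measured. The arm was clear of everything, and the wrist force readings I saw stayed under about 3 N.
- **Disagreements:** the two fixed cameras differed by about 2–3.5 mm on the cup positions, so I used their average. In one hover check, while the arm was still settling, lids were up to 7 px off prediction; the next look agreed within about 3 px. No check failed.

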